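# Fit the guide roller and show the bracket to the inspection camera

## Task

Take the guide roller (the taller of the two black rings) and slide it down over the upright pin of the steel bracket until it rests on the bracket's foot, letting go of it while the bracket still stands in its wooden nest. Then grip the bracket itself, lift it out, and hold it still in the air in front of the inspection camera: over the cross on the camera's board, with the roller level with the lens, the bracket upright and a long side of its foot squarely facing the lens. Finish while holding it there in the gripper, without knocking it against the camera or its board, and leave the other things lying about alone.

Things in the scene. Friction and masses are not known exactly. Their poses are not given: they have to be found in the camera images.
- bracket: Steel roller bracket, loose, 0.4 kg nominal: a flat foot 80 x 50 x 8 mm with an upright round pin 16 mm in diameter in its middle, standing 64 mm above the foot's top face (pin top 72 mm above the underside; the last 4 mm are chamfered to 10 mm across). Origin: centre of the foot's underside; z up along the pin, x along the foot's 80 mm length. It is the same turned by half a turn. With the roller in place the top 34 mm of the pin stay bare, and that is where to grip it.
- bracket_mid (a point): Point on the pin's axis 23 mm above the foot's underside: mid-height of the seated roller.
- roller: Guide roller: black plastic ring 50 mm outside diameter, 20 mm bore, 30 mm high, 60 g nominal, loose, lying flat on the bench (its axis upright). Origin: centre of its underside; z along its axis. Seated on the bracket, its underside is 8 mm above the foot's underside.
- nest: Dark wooden nest fixed to the bench, 104 x 74 mm, the bracket's foot stands in it: floor 8 mm above the bench, walls 10 mm thick up to 14 mm above the bench, 2 mm of play all round the foot. Origin: centre of its underside on the bench, x along its length.
- inspector: Inspection camera fixed to the bench: white board 280 x 90 x 12 mm with a thin black cross on it, a post and a grey camera 65 x 52 x 50 mm with a black lens barrel 36 mm across. Origin: on the bench right under the centre of the cross. The board reaches from x = -60 to +220 mm of its own frame; the camera stands at x = 145 to 210 mm, its top 175 mm above the bench; the lens front is at x = 125 mm, lens axis 150 mm above the bench, and it looks along its own -x over the cross.
- view_point (a point): The presenting point: on the lens axis, straight above the centre of the cross, 150 mm above the bench, 125 mm before the lens.
- spacer: Bystander: black plastic ring like the roller (50 mm outside, 20 mm bore) but only 12 mm high; not to be used. Origin: centre of its underside.
- clamp: Bystander: bar clamp with black grips lying on the bench, about 260 x 170 x 25 mm. Origin: under the middle of its bar, which runs along its x.
- offcut: Bystander: wooden offcut 80 x 120 x 22 mm. Origin: centre of its underside.
- hammer: Bystander: hammer with a wooden handle lying along its x. Origin: under it, near its middle.

How it is judged:
On the way:
1. the roller is fully down on the bracket's pin and let go, the bracket still standing in its nest (z of roller in the frame of bracket between 0.006 and 0.0105 m and horizontal distance between roller and bracket below 0.005 m and distance between bracket and nest below 0.014 m and angle between bracket's own z axis and vertical below 0.06 rad and contact force between the fingers and roller below 0.3 N), for 0.2 s.
At the end, for the whole second after the job is handed in: Bracket held in the fingers, not touching nest or camera, roller seated on its foot within 3 mm; bracket_mid within 20 mm of the presenting point, pin within 8 degrees of upright, the foot's long side within 9.5 degrees of square to the lens, still (distance between bracket_mid and view_point below 0.02 m and angle between bracket's own z axis and vertical below 0.14 rad and angle between the x axis of bracket and the y axis of inspector, either way round below 0.17 rad and z of roller in the frame of bracket between 0.006 and 0.011 m and distance between roller and bracket below 0.012 m and contact force between the fingers and bracket above 1 N and contact force between each of bracket, roller and inspector below 0.1 N and contact force between bracket and nest below 0.1 N and linear speed of bracket below 0.03 m/s and angular speed of bracket below 0.3 rad/s); the arm keeps its last pose, push and grip.
It fails at once if the spacer, clamp, offcut or hammer was moved by more than 25 mm (distance of any of spacer, clamp, offcut, hammer from where it was at the start of the episode above 0.025 m).
It fails at once if the bracket or the roller was knocked against the inspection camera (contact force between any of bracket, roller and inspector above 1 N).
It also fails if it takes over 64 s, if anything falls off the work surface, if the arm or the gripper's body presses on something with over 40 N, if the wrist force passes 120 N, or if a joint passes its speed limit or range.

## Robot

A 7-joint arm with a two-finger parallel gripper is mounted at the origin on the work surface. World frame = base frame: x ahead of the robot, y to its left, z up, the work surface at z = 0. Lengths are in m, angles in rad, forces in N, time in s.
With the tool pointing down it reaches from about 0.425 to 0.95 m from the base axis. Payload 4.7 kg.
Tool frame: the origin (TCP) lies at the very end of the fingers, on their centre line; the grasp point (between the pads) lies 19 mm behind it; y points along the fingers, x is the direction in which the jaws open and shut, and the axes are right-handed (so a half turn about y gives the same grasp; the last joint's range is limited). The gripper opens to 87 mm and grips with 3 to 60 N. Pads are 19 mm wide; open, the fingers measure 117 mm over their backs; the gripper's body (75 mm by 190 mm) begins 51 mm behind the grasp point.
Start: joints at [-1.315, 0.469, -0.049, 1.532, 0.024, 1.141, -0.082], TCP at [0.19, 0.648, 0.223] pointing down, gripper open.
Joint ranges: [-2.59, 2.59], [-0.33, 1.99], [-1.39, 1.29], [0.1, 2.45], [-1.04, 4.18], [0.21, 1.99], [-2.66, 2.66]. Speed limits (rad/s): [2.57, 2.57, 3.14, 3.14, 3.14, 3.14, 3.14].

## Interface

Orientations are given as a rotation vector (axis times angle).
In Python, from bench import * gives the robot as it stands.
- The arm moves only by the tool arm_command, never from a script. Its argument "plan" is a list that holds one entry, the list of rows, each a list of 6 numbers: the shift along the tool's x, y, z in m, then the turn, a rotation vector about the tool's x, y, z in degrees. In form: [[[dx, dy, dz, ax, ay, az], ...]]. A call has 1 to 5 rows; each row is the pose to reach, as a shift and turn from the pose commanded when the call began, along the tool's axes at that moment; what a row does not reach only later rows make up. A row lasts 1/10 s, in which the tool goes at most 50 mm and 8.59 degrees, less where a joint would pass 70% of its speed; a pose out of reach is approached as far as the arm can. A call with a gripper value outside its range is refused whole. "grip" is the finger opening in m, from 0 to 0.087, set as the call begins (left out, the last holds). The fingers move at their own pace and stop on an object; "force" is the grip in N (left out, the last holds). Time passes only in rows, so rows that repeat a pose let the fingers close. It gives the time, the measured TCP pose, the force and the opening at its end, in the units of the state.
- get_obs(): the state, without advancing time (a new reading comes with each control period).
- snapshot(name): name is "side" or "top"; returns a dict with "image" (400x640x3 uint8, red, green, blue), "range_z" (400x640 float32, m along the optical axis (not along the pixel's ray), 0 where there is no reading), "K" (3x3 intrinsics, pixels), "k1" (the pictures are not rectified: a ray, as slopes to the right and down, at radius r is drawn at 1 + k1 r^2 times it, then the intrinsics apply), "position" and "rotation" of the camera in the world. Camera axes: x right, y down, z forward; pixel columns grow to the right and rows downward; lengths in m; the calibration is good to about 2 mm. A picture is of the moment at which its call begins.
- job_done(): hands the job in, once; it reports no verdict.
Trained networks look in the newest picture that a camera, given by its name, has taken for a name from the list of things; names that differ only in an ending like _2 or _b are one class to them, and where a whole thing is asked for, a point or a joint stands for the part that bears it (a point fixed in the world has none). Each returns a list of dicts, best first, with "score" (0 to 1); they miss things now and then, are a little off and sometimes report something else, mostly with a low value. They report only what shows in the picture. A call takes as long as a camera call.
- recognise(camera, target): "bbox" ([left, top, width, height] in pixels, round what is visible of it).
The state is a dict: "time": time; "joint_pos": joint angles; "joint_velocities": joint speeds; "effort": joint torques, N m; "ee_pos": TCP position; "ee_rot": TCP orientation; "force": force on the tool from outside, world axes, zero at the start; "ft_torque": the same for the moment, N m; "grip_width": finger opening in m.
Only numpy, scipy, OpenCV 4.12 (cv2) and the standard library are available. Lean on these libraries where they do the work, as an engineer would, in place of code of your own. Each camera call takes 0.05 s, during which the arm holds its last target.

## Working session

There is one attempt and no reset: what is moved stays moved. The work goes in short steps, Python scripts to look and compute and a tool call to move; the robot and the scene stay as the last step left them, time stands still between calls to the robot, and variables do not carry over. Pictures are saved under pics/ and viewed, and the job is handed in when it is done.

Besides the shell and the picture viewer there is one more tool, called after "Emit:" as name([rows], argument=value, ...), one row to a line, values as JSON. arm_command: Moves the arm, as the interface text tells. Its arguments: {"type":"object","properties":{"plan":{"type":"array"},"grip":{"type":"number"},"force":{"type":"number"}},"required":["plan"]}

```bash
ls; mkdir -p pics; cat > h.py <<'E'
from bench import *
import numpy as np, cv2, pickle
def snap(n,f):
    s=snapshot(n); cv2.imwrite('pics/'+f+'.png',s['image'][:,:,::-1]); pickle.dump(s,open(f+'.pkl','wb')); return s
def load(f): return pickle.load(open(f+'.pkl','rb'))
def rays(s,uv):
    D=np.array([s['k1'],0,0,0,0],float)
    return cv2.undistortPoints(np.array(uv,float).reshape(-1,1,2),np.array(s['K'],float),D).reshape(-1,2)
def cloud(s):
    h,w=s['range_z'].shape
    uu,vv=np.meshgrid(np.arange(w),np.arange(h))
    r=rays(s,np.stack([uu,vv],-1).reshape(-1,2)).reshape(h,w,2)
    z=s['range_z']
    P=np.dstack([r[...,0]*z,r[...,1]*z,z])
    W=P@np.array(s['rotation']).T+np.array(s['position'])
    W[z==0]=np.nan
    return W
E
python3 - <<'E'
from h import *
for n in('side','top'):
    s=snap(n,n+'0'); print(n,s['position'],s['rotation'],s['K'],s['k1'])
    for t in('bracket','roller','nest','inspector','spacer','clamp','offcut','hammer'):
        print(t,[(d['bbox'],round(d['score'],2)) for d in recognise(n,t)][:3])
o=get_obs();print(o)
E
```

```text
pics
side [-0.00157573 -0.64176234  0.71886791] [-2.09999273  0.72275143 -0.3941495 ] [[390.57296658   0.         321.66771646]
 [  0.         390.57296658 201.10288911]
 [  0.           0.           1.        ]] -0.06612780912431165
bracket [([312.9, 219.3, 34.5, 27.7], 0.71), ([303.7, 157.3, 64.6, 40.5], 0.22)]
roller [([350.8, 320.7, 19.8, 24.7], 0.87)]
nest [([308.3, 229.7, 42.9, 28.7], 0.87)]
inspector [([241.6, 125.8, 48.3, 90.4], 0.78)]
spacer [([420.6, 284.6, 25.2, 17.2], 0.84)]
clamp [([391.4, 204.0, 70.0, 61.6], 0.71)]
offcut [([163.9, 190.3, 32.6, 31.2], 0.61)]
hammer [([303.4, 157.8, 61.5, 42.9], 0.91)]
top [0.32697037 0.0319739  1.37243621] [-2.131313    2.13272772 -0.17139989] [[428.64734899   0.         315.45329994]
 [  0.         428.64734899 197.5846209 ]
 [  0.           0.           1.        ]] -0.08374101782507871
bracket [([182.2, 183.9, 95.7, 49.1], 0.58), ([328.5, 194.1, 23.9, 27.9], 0.55)]
roller [([416.5, 240.7, 18.3, 18.3], 0.51)]
nest [([321.5, 187.0, 33.8, 37.8], 0.86), ([223.9, 127.0, 74.6, 25.3], 0.17)]
inspector [([177.1, 183.1, 105.2, 52.1], 0.81)]
s
[... 170 characters left out ...]
5)]
{'time': 0.9, 'joint_pos': array([-1.31487037,  0.46859348, -0.0486096 ,  1.5325185 ,  0.02413873,
        1.14101463, -0.0822575 ]), 'joint_velocities': array([-1.50728645e-04,  6.58141129e-04, -1.44771074e-04, -8.68580026e-04,
       -1.36138348e-05,  1.20090883e-03, -2.38773466e-03]), 'effort': array([-3.08938397e-04, -5.07825279e+01, -8.08797916e-02, -2.36461616e+01,
       -6.12689462e-02,  3.11384036e-02,  2.44947103e-05]), 'ee_pos': array([0.18963135, 0.6478205 , 0.22256944]), 'ee_rot': array([-1.33051192, -0.99694646,  0.99688457]), 'force': array([0.67671335, 0.45551652, 0.60534847]), 'ft_torque': array([-0.01892696,  0.02708808,  0.01851863]), 'grip_width': 0.08691002858569902}
```

```bash
sed -i "s/np.array(s\['rotation'\]).T/cv2.Rodrigues(np.array(s['rotation']))[0].T/" h.py
python3 - <<'E'
import cv2
for n in('side','top'):
    im=cv2.imread(f'pics/{n}0.png'); cv2.imwrite(f'pics/{n}0b.png',im[90:350,150:470] if 0 else cv2.resize(im[100:350,150:470],None,fx=2.5,fy=2.4))
E
```

```text
(no output)
```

View pics/side0b.png

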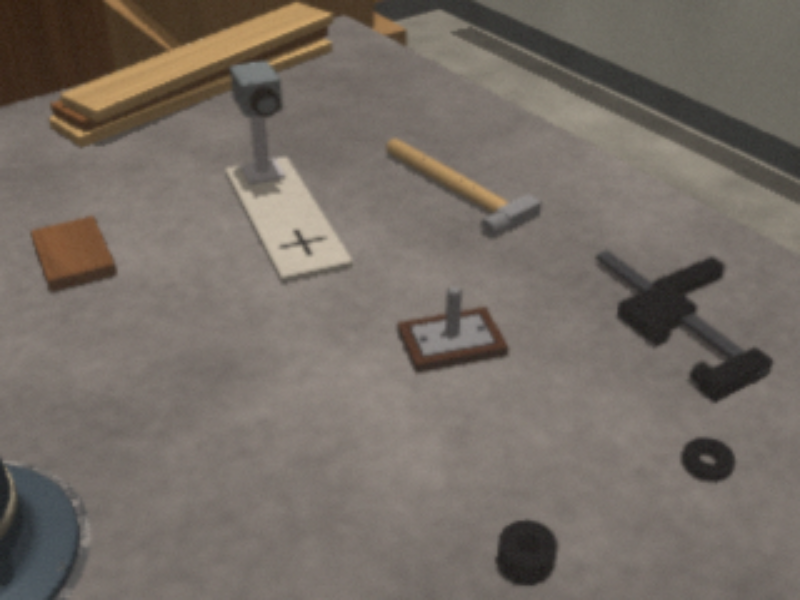

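View pics/top0b.png

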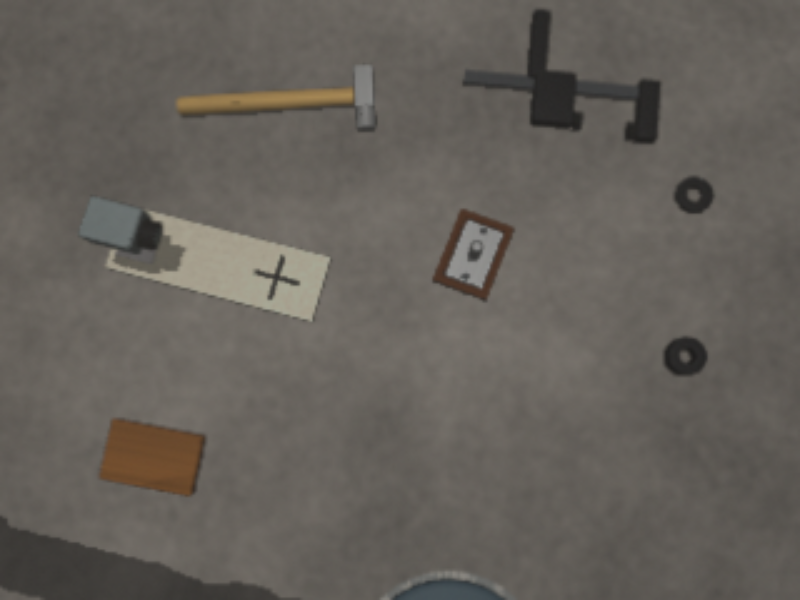

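```bash
python3 - <<'E'
from h import *
for n in('side0','top0'):
    s=load(n);W=cloud(s);im=s['image'].astype(int)
    Z=W[...,2]
    print(n,'table z med',np.nanmedian(Z[200:300,280:400]), np.isnan(Z).mean())
    def box(b,zlo,zhi,name):
        l,t,w,h=b; sl=(slice(int(t)-4,int(t+h)+5),slice(int(l)-4,int(l+w)+5))
        P=W[sl].reshape(-1,3); C=im[sl].reshape(-1,3); m=(P[:,2]>zlo)&(P[:,2]<zhi); P=P[m];C=C[m]
        print(name,len(P),'mean',P.mean(0).round(4),'min',P.min(0).round(3),'max',P.max(0).round(3),'rect',cv2.minAreaRect(P[:,:2].astype(np.float32)))
    R={'side0':dict(r=[350.8,320.7,19.8,24.7],s=[420.6,284.6,25.2,17.2],n=[308.3,229.7,42.9,28.7],b=[312.9,219.3,34.5,27.7],i=[241.6,125.8,48.3,90.4]),
       'top0':dict(r=[416.5,240.7,18.3,18.3],s=[420,170,16,16],n=[321.5,187,33.8,37.8],b=[328.5,194.1,23.9,27.9],i=[177.1,183.1,105.2,52.1])}[n]
    box(R['r'],.022,.04,'roller');box(R['s'],.007,.02,'spacer');box(R['n'],.009,.025,'nest');box(R['b'],.06,.1,'pintop')
    box(R['i'],.008,.03,'board');box(R['i'],.16,.19,'camtop')
E
```

```text
side0 table z med 6.734439174560514e-05 0.004
roller 352 mean [ 0.3893 -0.302   0.0288] min [ 0.366 -0.325  0.022] max [ 0.416 -0.277  0.033] rect ((0.3904317617416382, -0.3001289367675781), (0.04891473799943924, 0.048266369849443436), 46.23833465576172)
spacer 248 mean [ 0.6075 -0.3234  0.0108] min [ 0.584 -0.348  0.007] max [ 0.634 -0.299  0.015] rect ((0.6078919768333435, -0.3234316408634186), (0.04976549744606018, 0.048873238265514374), 78.19915008544922)
nest 676 mean [ 0.5239 -0.0381  0.0142] min [ 0.467 -0.086  0.009] max [0.588 0.018 0.025] rect ((0.5275280475616455, -0.034192152321338654), (0.07975107431411743, 0.10450052469968796), 68.30414581298828)
pintop 41 mean [ 0.5244 -0.0375  0.0717] min [ 0.519 -0.043  0.06 ] max [ 0.532 -0.026  0.081] rect ((0.5255569815635681, -0.03612237796187401), (0.012039055116474628, 0.015915727242827415), 45.06169891357422)
board 1487 mean [0.5324 0.3216 0.0126] min [0.436 0.15  0.008] max [0.842 0.723 0.029] rect ((0.6023265719413757, 0.46266141533851624), (0.6717144250869751, 0.16941781342029572), 60.35474395751953)
camtop 233 mean [0.5362
[... 755 characters left out ...]
621277, -0.02986205369234085), (0.07634828239679337, 0.13073690235614777), 68.61397552490234)
pintop 24 mean [ 0.5284 -0.0359  0.0772] min [ 0.522 -0.042  0.067] max [ 0.537 -0.029  0.083] rect ((0.5288941860198975, -0.03657546639442444), (0.013012642972171307, 0.01391435693949461), 44.32741165161133)
board 2039 mean [0.5121 0.2783 0.0132] min [0.422 0.134 0.008] max [0.618 0.499 0.026] rect ((0.5201611518859863, 0.31639912724494934), (0.1961880475282669, 0.36435505747795105), 0.19242770969867706)
camtop 490 mean [0.5417 0.3807 0.1739] min [0.512 0.337 0.16 ] max [0.574 0.425 0.182] rect ((0.5421224236488342, 0.3796987533569336), (0.08592377603054047, 0.05212807655334473), 75.42792510986328)
```

```bash
cat >> h.py <<'E'
def toplane(s,uv,z):
    r=rays(s,uv); R=cv2.Rodrigues(np.array(s['rotation']))[0]; c=np.array(s['position'])
    d=np.c_[r,np.ones(len(r))]@R.T
    return (c+d*((z-c[2])/d[:,2])[:,None])[:,:2]
def proj(s,P):
    R=cv2.Rodrigues(np.array(s['rotation']))[0]; 
    q=(np.atleast_2d(P)-np.array(s['position']))@R; x=q[:,:2]/q[:,2:]
    x=x*(1+s['k1']*(x**2).sum(1,keepdims=True)); K=np.array(s['K'])
    return x*K[0,0]+K[:2,2]
def rectmask(s,m,z):
    n,l,st,_=cv2.connectedComponentsWithStats(m.astype(np.uint8)); k=1+np.argmax(st[1:,4]); mm=(l==k)
    v,u=np.nonzero(mm); return mm,cv2.minAreaRect(toplane(s,np.c_[u,v],z).astype(np.float32))
E
python3 - <<'E'
from h import *
B={'side0':dict(n=[300,212,60,50],i=[236,160,60,60],r=[340,310,45,45]),'top0':dict(n=[312,180,50,52],i=[177,180,110,60],r=[408,232,36,34])}
for n in B:
    s=load(n);im=s['image'].astype(int);r,g,b=im[...,0],im[...,1],im[...,2]
    def sub(m,k):
        o=np.zeros(m.shape,bool);l,t,w,h=B[n][k];o[t:t+h,l:l+w]=m[t:t+h,l:l+w];return o
    wm=sub((r>135)&(g>125),'i'); 
    mm,rc=rectmask(s,wm,.012);print(n,'board',rc,mm.sum())
    br=sub((r-b>22)&(r<150),'n');mm2,rc=rectmask(s,br,.014);print('nest',rc,mm2.sum())
    fm=sub((r>130),'n');mm4,rc=rectmask(s,fm,.016);print('foot',rc,mm4.sum())
    dk=sub(r+g+b<150,'r');mm3,rc=rectmask(s,dk,.03);print('roller',rc,mm3.sum())
    v,u=np.nonzero(mm3);print(' mean',toplane(s,np.c_[u,v],.03).mean(0), toplane(s,np.c_[u,v],.015).mean(0))
    im2=s['image'][:,:,::-1].copy();im2[mm]=(255,0,0);im2[mm2]=(0,255,0);im2[mm3]=(0,0,255);im2[mm4]=(255,0,255)
    cv2.imwrite(f'pics/seg_{n}.png',cv2.resize(im2[110:360,170:460],None,fx=2.4,fy=2.4,interpolation=0))
E
```

```text
side0 board ((0.5354867577552795, 0.29169970750808716), (0.2836163640022278, 0.1280447393655777), 74.97657775878906) 1265
nest ((0.5282483100891113, -0.033947210758924484), (0.07576397806406021, 0.1041807234287262), 68.5923843383789) 271
foot ((0.5379140377044678, -0.020803093910217285), (0.20681555569171906, 0.17097941040992737), 52.80557632446289) 1580
roller ((0.3827400505542755, -0.30713218450546265), (0.06354722380638123, 0.04542107135057449), 41.5721435546875) 481
 mean [ 0.38230989 -0.30741339] [ 0.39066894 -0.30013299]
top0 board ((0.5190028548240662, 0.29397401213645935), (0.27762243151664734, 0.08842048048973083), 74.96000671386719) 1706
nest ((0.5304841995239258, -0.03577883541584015), (0.07398036867380142, 0.10392314195632935), 68.65360260009766) 298
foot ((0.529844343662262, -0.03650776296854019), (0.047387897968292236, 0.07703904062509537), 68.72905731201172) 284
roller ((0.3918724060058594, -0.29982990026474), (0.05081465095281601, 0.04369023069739342), 89.65111541748047) 178
 mean [ 0.39154126 -0.29883388] [ 0.39226276 -0.30253024]
```

View pics/seg_side0.png

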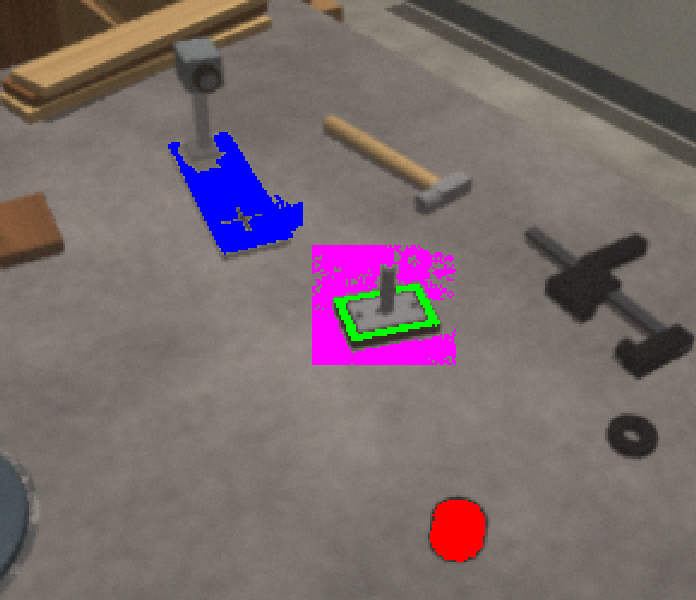

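View pics/seg_top0.png

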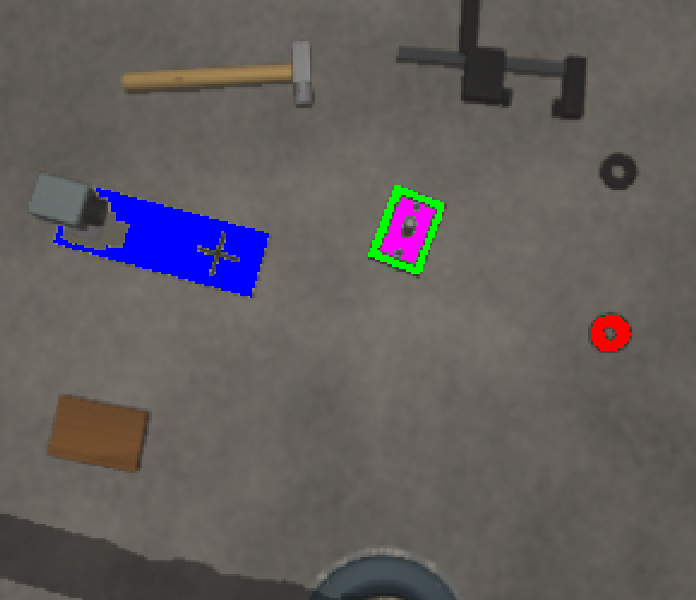

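```bash
cat >> h.py <<'E'
def plan(target,yaw,base=None):
    """single relative row to reach target TCP, tool down (y=-Z), jaw x at yaw deg"""
    o=get_obs(); p=o['ee_pos'];R=cv2.Rodrigues(o['ee_rot'])[0]
    a=np.radians(yaw); x=np.array([np.cos(a),np.sin(a),0]);y=np.array([0,0,-1.]);T=np.c_[x,y,np.cross(x,y)]
    d=R.T@(np.array(target)-p); w=cv2.Rodrigues(R.T@T)[0].ravel()
    print('row',d.round(4),np.degrees(w).round(2),'|',np.linalg.norm(d).round(3),np.degrees(np.linalg.norm(w)).round(1))
def st():
    o=get_obs();R=cv2.Rodrigues(o['ee_rot'])[0]
    print('t',round(o['time'],2),'p',o['ee_pos'].round(4),'yaw',np.degrees(np.arctan2(R[1,0],R[0,0])).round(2),'y',R[:,1].round(3),'F',o['force'].round(2),'w',round(o['grip_width'],4),'q7',o['joint_pos'].round(2))
E
python3 - <<'E'
from h import *
st()
s=load('top0');print('cross',toplane(s,[[260.8,215.4]],.012))
s=load('side0');print('cross',toplane(s,[[150+302/2.5,100+242/2.4]],.012))
plan([.45,.31,.3],-20); plan([.391,-.300,.1],-127.5)
E
```

```text
t 0.9 p [0.1896 0.6478 0.2226] yaw 73.69 y [ 0.  0. -1.] F [0.68 0.46 0.61] w 0.0869 q7 [-1.31  0.47 -0.05  1.53  0.02  1.14 -0.08]
cross [[0.49757119 0.21496086]]
cross [[0.49677418 0.21848989]]
row [-0.2511 -0.0774 -0.3448] [-0.   93.69  0.  ] | 0.433 93.7
row [-0.8531  0.1225 -0.4595] [   0.   -158.81    0.  ] | 0.977 158.8
```

Emit:
arm_command([
  [[-0.251,-0.077,-0.345,0,44,0],[-0.251,-0.077,-0.345,0,44,0],[-0.251,-0.077,-0.345,0,44,0],[-0.251,-0.077,-0.345,0,44,0],[-0.251,-0.077,-0.345,0,44,0]],
])

```text
time: 1.4
ee_pos: [0.3409, 0.4513, 0.2676]
ee_rot: [-1.53, -0.416, 0.415]
force: [0.9, 0.6, 0.7]
grip_width: 0.0868
```

Emit:
arm_command([
  [[0,0,0,0,0,0]],
])

```text
time: 1.5
ee_pos: [0.3466, 0.4468, 0.269]
ee_rot: [-1.533, -0.412, 0.405]
force: [0.8, 0.9, 0.8]
grip_width: 0.0876
```

```bash
python3 - <<'E'
from h import *
st(); plan([.47,.28,.3],30); plan([.55,-0.03,.3],-0);plan([.391,-.300,.15],-30)
E
```

```text
t 1.5 p [0.3466 0.4468 0.269 ] yaw 29.87 y [ 0.005 -0.    -1.   ] F [0.78 0.9  0.82] w 0.0876 q7 [-1.13  0.25  0.17  1.75 -0.04  1.14 -0.42]
row [ 0.024  -0.0304 -0.2062] [ 0.14 -0.13  0.23] | 0.21 0.3
row [-0.061  -0.0299 -0.5148] [ 0.08 29.87  0.26] | 0.519 29.9
row [-0.334   0.1193 -0.6694] [1.000e-02 5.987e+01 2.800e-01] | 0.758 59.9
```

Emit:
arm_command([
  [[-0.061,-0.03,-0.515,0,30,0],[-0.061,-0.03,-0.515,0,30,0],[-0.061,-0.03,-0.515,0,30,0],[-0.061,-0.03,-0.515,0,30,0],[-0.061,-0.03,-0.515,0,30,0]],
])

```text
time: 2.0
ee_pos: [0.4416, 0.2236, 0.2818]
ee_rot: [-1.57, -0.01, 0.01]
force: [1.3, 0.2, -0.1]
grip_width: 0.0868
```

```bash
python3 - <<'E'
from h import *
st(); plan([.391,-.300,.15],-30)
E
```

```text
t 2.0 p [0.4416 0.2236 0.2818] yaw 0.73 y [ 0.001  0.001 -1.   ] F [ 1.26  0.23 -0.14] w 0.0868 q7 [-0.9   0.11  0.38  1.89 -0.05  1.15 -0.49]
row [-0.0574  0.1313 -0.5231] [-6.000e-02  3.073e+01  2.000e-02] | 0.542 30.7
```

Emit:
arm_command([
  [[0.05,0,-0.25,0,30,0],[0.05,0,-0.25,0,30,0],[0.05,0,-0.25,0,30,0],[0.05,0,-0.25,0,30,0],[0.05,0,-0.25,0,30,0]],
])

```text
time: 2.5
ee_pos: [0.4935, -0.0209, 0.2818]
ee_rot: [-1.532, 0.399, -0.401]
force: [0.6, 0.5, -0.1]
grip_width: 0.0868
```

```bash
python3 - <<'E'
from h import *
st(); plan([.391,-.300,.12],-30)
E
```

```text
t 2.5 p [ 0.4935 -0.0209  0.2818] yaw -29.26 y [ 0.001  0.001 -1.   ] F [ 0.6   0.5  -0.15] w 0.0868 q7 [-0.61  0.12  0.64  1.9  -0.08  1.14 -0.46]
row [ 0.0468  0.1614 -0.2938] [-0.08  0.74  0.03] | 0.338 0.7
```

Emit:
arm_command([
  [[0.047,0.161,-0.294,0,0,0],[0.047,0.161,-0.294,0,0,0],[0.047,0.161,-0.294,0,0,0],[0.047,0.161,-0.294,0,0,0],[0.047,0.161,-0.294,0,0,0]],
])

```text
time: 3.0
ee_pos: [0.4172, -0.2269, 0.1619]
ee_rot: [-1.533, 0.398, -0.4]
force: [0.7, 0.5, 0.3]
grip_width: 0.0871
```

```bash
python3 - <<'E'
from h import *
st(); plan([.391,-.300,.12],-30)
E
```

```text
t 3.0 p [ 0.4172 -0.2269  0.1619] yaw -29.17 y [ 0.002  0.    -1.   ] F [0.7  0.5  0.34] w 0.0871 q7 [-0.23  0.25  0.76  2.09 -0.23  0.87  0.15]
row [ 0.0127  0.0419 -0.0766] [-0.05  0.83  0.07] | 0.088 0.8
```

Emit:
arm_command([
  [[0.013,0.042,-0.077,0,0,0],[0.013,0.042,-0.077,0,0,0],[0.013,0.042,-0.077,0,0,0],[0.013,0.042,-0.077,0,0,0]],
])

```text
time: 3.4
ee_pos: [0.3908, -0.2998, 0.1201]
ee_rot: [-1.533, 0.402, -0.401]
force: [0.3, 0.7, -0.4]
grip_width: 0.0867
```

```bash
python3 - <<'E'
from h import *
st(); s=snap('side','side1'); t=snap('top','top1')
o=get_obs()
for n,x in(('side',s),('top',t)): print(n,proj(x,o['ee_pos']))
im=cv2.imread('pics/side1.png');u=cv2.resize(im[240:400,280:480],None,fx=3,fy=3)
im=cv2.imread('pics/top1.png');v=cv2.resize(im[160:320,340:500],None,fx=3,fy=3)
cv2.imwrite('pics/c1.png',cv2.resize(np.hstack([u,v]),(800,356)))
plan([.391,-.300,.06],-30)
E
```

```text
t 3.4 p [ 0.3908 -0.2998  0.1201] yaw -29.37 y [-0.001  0.    -1.   ] F [ 0.33  0.73 -0.39] w 0.0867 q7 [-0.02  0.36  0.73  2.1  -0.33  0.8   0.4 ]
side [[364.24704584 296.33824391]]
top [[431.0317937  246.33853504]]
row [-0.0003  0.0607 -0.002 ] [-0.05  0.85  0.03] | 0.061 0.9
```

View pics/c1.png

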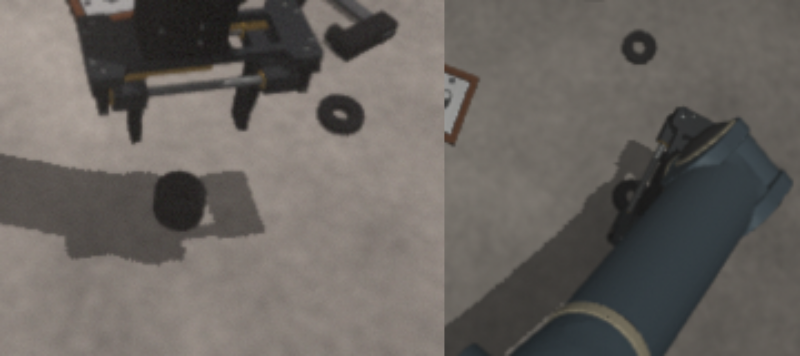

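Emit:
arm_command([
  [[0,0.04,0,0,0,0],[0,0.08,0,0,0,0],[0,0.1,0,0,0,0],[0,0.114,0,0,0,0],[0,0.114,0,0,0,0]],
])

```text
time: 4.0
ee_pos: [0.3914, -0.298, 0.0056]
ee_rot: [-1.533, 0.4, -0.397]
force: [0.0, 0.6, 0.1]
grip_width: 0.0866
```

```bash
python3 - <<'E'
from h import *
st(); s=snap('side','side2'); 
im=cv2.imread('pics/side2.png');u=cv2.resize(im[240:400,280:480],None,fx=3.5,fy=3.5)
cv2.imwrite('pics/c2.png',u)
E
```

```text
t 4.0 p [ 0.3914 -0.298   0.0056] yaw -29.15 y [-0.001  0.002 -1.   ] F [0.   0.57 0.14] w 0.0866 q7 [ 0.13  0.55  0.56  2.16 -0.54  0.57  0.58]
```

View pics/c2.png

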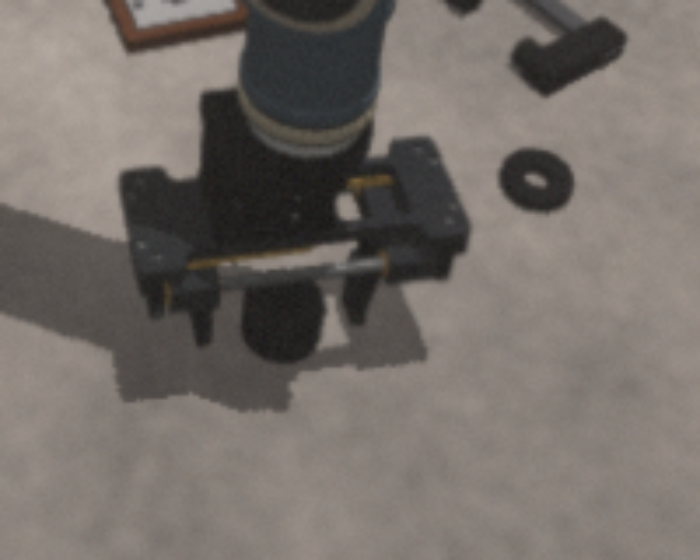

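Emit:
arm_command([
  [[0,0,-0.001,0,0,0],[0,0,-0.001,0,0,0],[0,0,-0.001,0,0,0],[0,0,-0.001,0,0,0],[0,0,-0.001,0,0,0]],
], grip=0.03, force=15)

```text
time: 4.55
ee_pos: [0.3907, -0.3003, 0.0067]
ee_rot: [-1.533, 0.4, -0.401]
force: [-0.5, 0.0, 0.1]
grip_width: 0.0545
```

Emit:
arm_command([
  [[0,0,0,0,0,0],[0,0,0,0,0,0],[0,0,0,0,0,0],[0,0,0,0,0,0],[0,0,0,0,0,0]],
])

```text
time: 5.05
ee_pos: [0.3907, -0.3004, 0.0066]
ee_rot: [-1.533, 0.4, -0.401]
force: [-1.3, 0.2, 4.0]
grip_width: 0.0499
```

```bash
python3 - <<'E'
from h import *
st()
E
```

```text
t 5.05 p [ 0.3907 -0.3004  0.0066] yaw -29.29 y [ 0. -0. -1.] F [-1.32  0.19  4.01] w 0.0499 q7 [ 0.13  0.55  0.56  2.16 -0.54  0.57  0.58]
```

Emit:
arm_command([
  [[0,-0.02,0,0,0,0],[0,-0.06,0,0,0,0],[0,-0.1,0,0,0,0],[0,-0.14,0,0,0,0],[0,-0.14,0,0,0,0]],
])

```text
time: 5.55
ee_pos: [0.3929, -0.3025, 0.1505]
ee_rot: [-1.535, 0.394, -0.408]
force: [0.3, -0.4, -0.8]
grip_width: 0.05
```

```bash
python3 - <<'E'
from h import *
st();plan([.529,-.036,.145],-29.3); plan([.529,-.036,.145],-9.3); plan([.48,-.2,.145],-9.3)
E
```

```text
t 5.55 p [ 0.3929 -0.3025  0.1505] yaw -29.3 y [ 0.008 -0.004 -1.   ] F [ 0.29 -0.4  -0.83] w 0.05 q7 [-0.06  0.32  0.78  2.07 -0.3   0.86  0.37]
row [-0.0118  0.0056  0.299 ] [-0.04 -0.    0.52] | 0.299 0.5
row [-0.0118  0.0056  0.299 ] [  0.05 -20.     0.52] | 0.299 20.0
row [0.0258 0.0058 0.132 ] [  0.05 -20.     0.52] | 0.135 20.0
```

Emit:
arm_command([
  [[-0.012,0,0.299,0,-20,0],[-0.012,0,0.299,0,-20,0],[-0.012,0,0.299,0,-20,0],[-0.012,0,0.299,0,-20,0],[-0.012,0,0.299,0,-20,0]],
])

```text
time: 6.05
ee_pos: [0.5038, -0.0756, 0.1454]
ee_rot: [-1.567, 0.129, -0.126]
force: [1.3, -1.0, -0.3]
grip_width: 0.0505
```

```bash
python3 - <<'E'
from h import *
st();plan([.529,-.036,.145],-9.3)
E
```

```text
t 6.05 p [ 0.5038 -0.0756  0.1454] yaw -9.3 y [-0.001  0.    -1.   ] F [ 1.31 -0.99 -0.34] w 0.0505 q7 [-0.43  0.33  0.62  2.03 -0.25  0.86  0.16]
row [0.0185 0.0004 0.0431] [-0.01 -0.   -0.09] | 0.047 0.1
```

Emit:
arm_command([
  [[0.0185,0,0.043,0,0,0],[0.0185,0,0.043,0,0,0],[0.0185,0,0.043,0,0,0],[0.0185,0,0.043,0,0,0],[0.0185,0,0.043,0,0,0]],
])

```text
time: 6.55
ee_pos: [0.5282, -0.0398, 0.1461]
ee_rot: [-1.567, 0.13, -0.129]
force: [-0.8, 0.4, -0.9]
grip_width: 0.0503
```

```bash
python3 - <<'E'
from h import *
st();s=snap('side','side3');t=snap('top','top3')
o=get_obs()
for n,x in(('side',s),('top',t)): print(n,proj(x,o['ee_pos']))
im=cv2.imread('pics/side3.png');u=cv2.resize(im[160:290,270:400],None,fx=4,fy=4,interpolation=cv2.INTER_CUBIC)
im=cv2.imread('pics/top3.png');v=cv2.resize(im[140:270,270:340+60],None,fx=4,fy=4,interpolation=cv2.INTER_CUBIC)
cv2.imwrite('pics/c3.png',cv2.resize(np.hstack([u,v]),(800,400)))
E
```

```text
t 6.55 p [ 0.5282 -0.0398  0.1461] yaw -9.46 y [-0.001 -0.    -1.   ] F [-0.79  0.35 -0.87] w 0.0503 q7 [-0.48  0.36  0.6   1.99 -0.26  0.88  0.09]
side [[333.57961855 200.5757332 ]]
top [[342.55078305 198.94335421]]
```

View pics/c3.png

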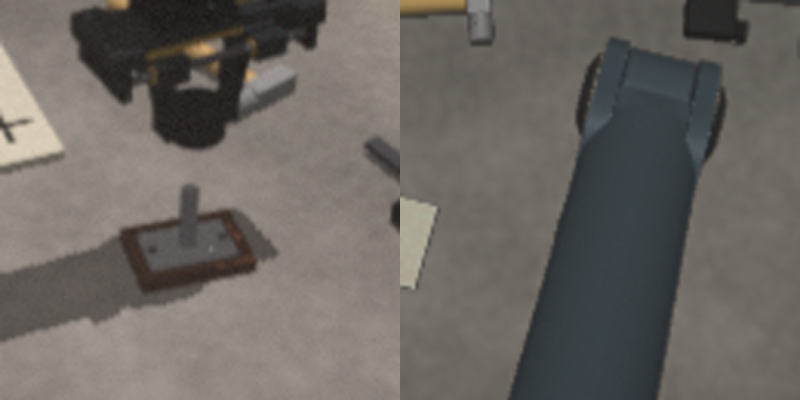

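```bash
cat >> h.py <<'E'
from scipy.optimize import least_squares
def fitaxis(P,r,x0):
    f=lambda c:np.hypot(P[:,0]-c[0],P[:,1]-c[1])-r
    q=least_squares(f,x0,loss='soft_l1',f_scale=.002); return q.x,np.median(np.abs(q.fun)),len(P)
E
python3 - <<'E'
from h import *
s=load('side3');W=cloud(s)
S=W[160:290,270:400].reshape(-1,3)
P=S[(S[:,2]>.025)&(S[:,2]<.066)&(np.hypot(S[:,0]-.527,S[:,1]+.037)<.02)]
print('pin',fitaxis(P,.008,[.527,-.037]))
s0=load('side0');S0=cloud(s0)[205:290,290:370].reshape(-1,3)
P=S0[(S0[:,2]>.025)&(S0[:,2]<.066)&(np.hypot(S0[:,0]-.527,S0[:,1]+.037)<.02)]
print('pin0',fitaxis(P,.008,[.527,-.037]))
R=S[(S[:,2]>.138)&(S[:,2]<.163)&(np.hypot(S[:,0]-.527,S[:,1]+.037)<.035)]
print(R.min(0),R.max(0)); 
for lo,hi in((.138,.15),(.15,.163),(.138,.163)):
    Q=R[(R[:,2]>lo)&(R[:,2]<hi)]; print('roller',fitaxis(Q,.025,[.527,-.037]))
# front only (cam-facing), drop fingers
d=np.array([-.53,-.6]);d/=np.hypot(*d);l=np.array([-d[1],d[0]])
q=(R[:,:2]-[.528,-.038]); a=q@l; m=np.abs(a)<.018; print('front',fitaxis(R[m],.025,[.527,-.037]))
S1=cloud(s0)[310:360,335:380].reshape(-1,3);P=S1[(S1[:,2]>.006)&(S1[:,2]<.026)&(np.hypot(S1[:,0]-.39,S1[:,1]+.3)<.035)]
print('roller0',fitaxis(P,.025,[.39,-.3]))
E
```

```text
pin (array([ 0.52770392, -0.03382212]), np.float64(0.000725492343874068), 72)
pin0 (array([ 0.52760563, -0.03408539]), np.float64(0.0006203759562507958), 70)
[ 0.49218382 -0.06462483  0.13925412] [ 0.55681069 -0.02162925  0.16294956]
roller (array([ 0.52642003, -0.03829424]), np.float64(0.0010389440896803291), 69)
roller (array([ 0.52514019, -0.03835078]), np.float64(0.0021519755330353975), 121)
roller (array([ 0.52582244, -0.03835098]), np.float64(0.0014922616660967194), 190)
front (array([ 0.52646295, -0.03830949]), np.float64(0.0010504001499452888), 128)
roller0 (array([ 0.39111111, -0.3001043 ]), np.float64(0.0012940882860714709), 184)
```

Emit:
arm_command([
  [[0.0005,0.02,0.0045,0,0,0],[0.0005,0.045,0.0045,0,0,0],[0.0005,0.048,0.0045,0,0,0],[0.0005,0.048,0.0045,0,0,0],[0.0005,0.048,0.0045,0,0,0]],
])

```text
time: 7.15
ee_pos: [0.531, -0.0343, 0.0994]
ee_rot: [-1.567, 0.127, -0.129]
force: [-0.0, 0.6, -0.5]
grip_width: 0.0501
```

```bash
cat > chk.py <<'E'
from h import *
import sys
st();s=snap('side',sys.argv[1]);st();o=get_obs();z=o['ee_pos'][2]
W=cloud(s)[160:300,270:400].reshape(-1,3)
c=np.array([.5277,-.034]);D=np.hypot(W[:,0]-c[0],W[:,1]-c[1])
P=W[(W[:,2]>.022)&(W[:,2]<min(.066,z-.012))&(D<.02)];print('pin',fitaxis(P,.008,c))
R=W[(W[:,2]>z-.003)&(W[:,2]<z+.018)&(D<.033)]
d=np.array([-.53,-.6]);d/=np.hypot(*d);l=np.array([-d[1],d[0]])
m=np.abs((R[:,:2]-o['ee_pos'][:2])@l)<.018;print('roller',fitaxis(R[m],.025,c))
im=cv2.imread('pics/%s.png'%sys.argv[1]);cv2.imwrite('pics/%s_c.png'%sys.argv[1],cv2.resize(im[170:290,270:400],None,fx=5,fy=5,interpolation=cv2.INTER_CUBIC))
E
python3 chk.py side4
```

```text
t 7.15 p [ 0.531  -0.0343  0.0994] yaw -9.34 y [ 0.002  0.    -1.   ] F [-0.04  0.59 -0.5 ] w 0.0501 q7 [-0.46  0.43  0.56  2.02 -0.32  0.78  0.13]
t 7.2 p [ 0.5312 -0.0342  0.0996] yaw -9.33 y [ 0.002  0.    -1.   ] F [ 0.61 -0.3  -0.31] w 0.0503 q7 [-0.46  0.43  0.56  2.02 -0.32  0.78  0.13]
pin (array([ 0.52780591, -0.03420014]), np.float64(0.0006314354533995844), 76)
roller (array([ 0.52957269, -0.03335256]), np.float64(0.0009574009551389061), 108)
```

View pics/side4_c.png

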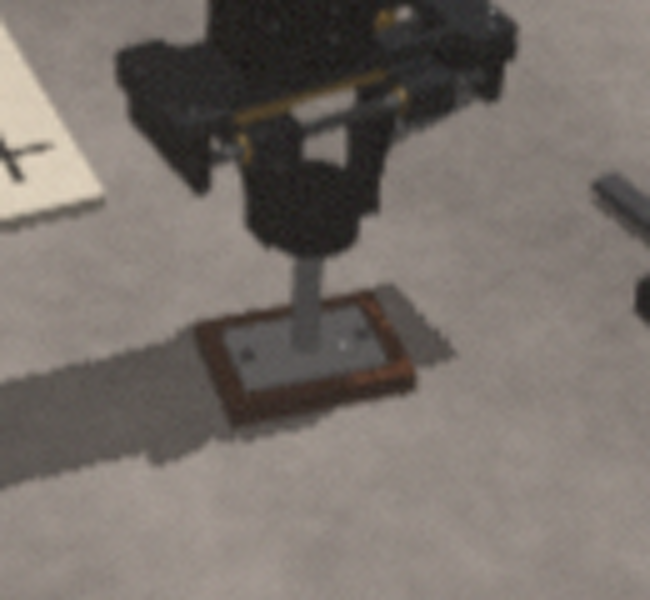

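Emit:
arm_command([
  [[-0.0015,0,-0.001,0,0,0],[-0.0015,0.008,-0.001,0,0,0],[-0.0015,0.014,-0.001,0,0,0],[-0.0015,0.018,-0.001,0,0,0],[-0.0015,0.018,-0.001,0,0,0]],
])

```text
time: 7.7
ee_pos: [0.5281, -0.0344, 0.0796]
ee_rot: [-1.567, 0.129, -0.126]
force: [0.6, -0.5, -0.3]
grip_width: 0.0503
```

```bash
python3 chk.py side5
```

```text
t 7.7 p [ 0.5281 -0.0344  0.0796] yaw -9.29 y [-0.002 -0.    -1.   ] F [ 0.59 -0.51 -0.32] w 0.0503 q7 [-0.44  0.45  0.54  2.04 -0.34  0.74  0.16]
t 7.75 p [ 0.5285 -0.0345  0.08  ] yaw -9.29 y [-0.001 -0.    -1.   ] F [ 0.76 -0.58 -0.16] w 0.0499 q7 [-0.44  0.45  0.54  2.04 -0.34  0.74  0.16]
pin (array([ 0.52803828, -0.03392539]), np.float64(0.0006817312264143045), 58)
roller (array([ 0.52658972, -0.03379119]), np.float64(0.001399437487556561), 107)
```

View pics/side5_c.png

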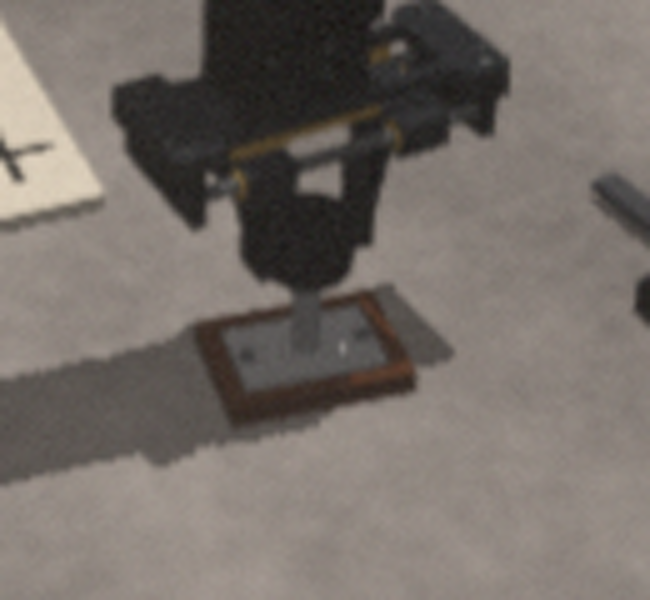

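Emit:
arm_command([
  [[0.001,0.002,0,0,0,0],[0.001,0.01,0,0,0,0],[0.001,0.018,0,0,0,0],[0.001,0.026,0,0,0,0],[0.001,0.03,0,0,0,0]],
])

```text
time: 8.25
ee_pos: [0.529, -0.0346, 0.0492]
ee_rot: [-1.567, 0.129, -0.126]
force: [0.1, -0.6, 0.4]
grip_width: 0.0505
```

```bash
python3 chk.py side6
```

```text
t 8.25 p [ 0.529  -0.0346  0.0492] yaw -9.29 y [-0.002 -0.    -1.   ] F [ 0.12 -0.61  0.43] w 0.0505 q7 [-0.41  0.5   0.51  2.05 -0.38  0.68  0.19]
t 8.3 p [ 0.5289 -0.0346  0.049 ] yaw -9.29 y [-0.002 -0.    -1.   ] F [-0.09 -0.35 -0.83] w 0.0502 q7 [-0.41  0.5   0.51  2.05 -0.38  0.68  0.19]
pin (array([ 0.52835406, -0.03480915]), np.float64(0.0005153522208089481), 8)
roller (array([ 0.52822827, -0.03318756]), np.float64(0.0009831886195578801), 87)
```

View pics/side6_c.png

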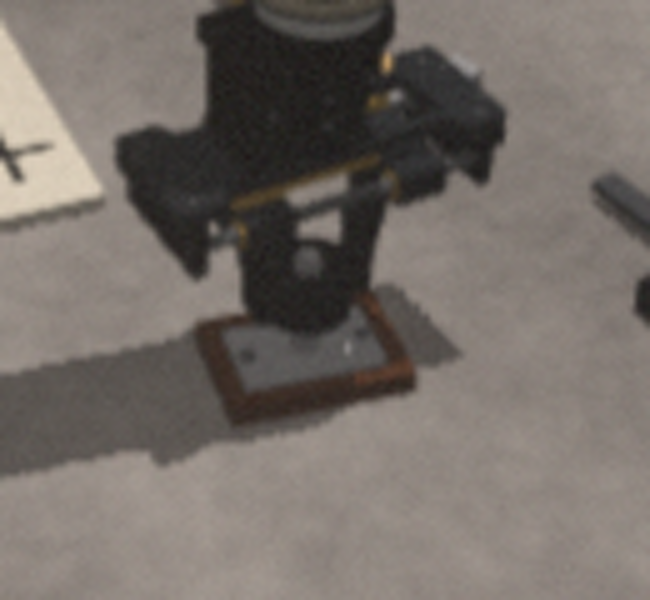

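Pin top shows through the bore at crop (307,262); no force. Continue down to seat it.

Emit:
arm_command([
  [[0,0.008,0,0,0,0],[0,0.016,0,0,0,0],[0,0.022,0,0,0,0],[0,0.025,0,0,0,0],[0,0.025,0,0,0,0]],
])

```text
time: 8.8
ee_pos: [0.5294, -0.0347, 0.0249]
ee_rot: [-1.567, 0.128, -0.127]
force: [0.2, -0.7, -1.0]
grip_width: 0.0499
```

```bash
python3 -c "
from h import *
st()"
```

```text
t 8.8 p [ 0.5294 -0.0347  0.0249] yaw -9.29 y [-0.001 -0.    -1.   ] F [ 0.2  -0.67 -1.01] w 0.0499 q7 [-0.38  0.54  0.48  2.06 -0.42  0.63  0.22]
```

Emit:
arm_command([
  [[0,0.001,0,0,0,0],[0,0.002,0,0,0,0],[0,0.002,0,0,0,0]],
])

```text
time: 9.1
ee_pos: [0.5298, -0.0346, 0.0235]
ee_rot: [-1.567, 0.127, -0.127]
force: [0.0, 0.6, -0.6]
grip_width: 0.05
```

Emit:
arm_command([
  [[0,0,0,0,0,0],[0,0,0,0,0,0],[0,0,0,0,0,0],[0,0,0,0,0,0],[0,0,0,0,0,0]],
], grip=0.075)

```text
time: 9.6
ee_pos: [0.5298, -0.0346, 0.0235]
ee_rot: [-1.567, 0.127, -0.127]
force: [0.7, 0.3, 0.3]
grip_width: 0.0736
```

Emit:
arm_command([
  [[0,0,0,0,0,0],[0,0,0,0,0,0],[0,0,0,0,0,0]],
])

```text
time: 9.9
ee_pos: [0.5297, -0.0347, 0.0234]
ee_rot: [-1.567, 0.127, -0.127]
force: [0.2, -0.6, -0.3]
grip_width: 0.0748
```

```bash
python3 chk.py side7
```

```text
t 9.9 p [ 0.5297 -0.0347  0.0234] yaw -9.29 y [-0.  0. -1.] F [ 0.23 -0.57 -0.28] w 0.0748 q7 [-0.38  0.54  0.48  2.06 -0.42  0.63  0.22]
t 9.95 p [ 0.5297 -0.0347  0.0234] yaw -9.29 y [ 0.  0. -1.] F [-0.53 -0.37  0.13] w 0.0752 q7 [-0.38  0.54  0.48  2.06 -0.42  0.63  0.22]
pin (array([ 0.5277, -0.034 ]), np.float64(nan), 0)
roller (array([ 0.52804563, -0.03263893]), np.float64(0.0007689011545934203), 79)
  return _methods._mean(a, axis=axis, dtype=dtype,
  ret = ret.dtype.type(ret / rcount)
```

View pics/side7_c.png

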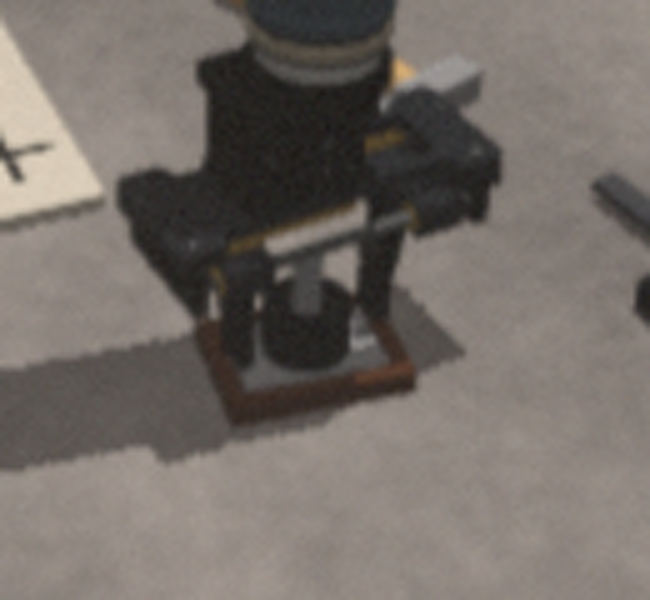

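Emit:
arm_command([
  [[0,-0.01,0,0,0,0],[0,-0.02,0,0,0,0],[0,-0.028,0,0,0,0],[0,-0.028,0,0,0,0],[0,-0.028,0,0,0,0]],
])

```text
time: 10.45
ee_pos: [0.5299, -0.0345, 0.0519]
ee_rot: [-1.567, 0.126, -0.128]
force: [0.2, -0.0, 0.2]
grip_width: 0.0747
```

```bash
python3 chk.py side8; python3 - <<'E'
from h import *
W=cloud(load('side8'))[160:300,270:400].reshape(-1,3);D=np.hypot(W[:,0]-.528,W[:,1]+.034)
Q=W[(D>.011)&(D<.022)&(W[:,2]>.04)&(W[:,2]<.05)];print('top z',np.median(Q[:,2]),len(Q))
E
```

```text
t 10.45 p [ 0.5299 -0.0345  0.0519] yaw -9.28 y [ 0.001  0.    -1.   ] F [ 0.17 -0.04  0.21] w 0.0747 q7 [-0.41  0.5   0.51  2.05 -0.38  0.68  0.19]
t 10.5 p [ 0.5296 -0.0345  0.0515] yaw -9.28 y [ 0.  0. -1.] F [ 0.31  0.28 -0.38] w 0.0751 q7 [-0.41  0.5   0.51  2.05 -0.38  0.68  0.19]
pin (array([ 0.53048027, -0.03436332]), np.float64(2.226983694675333e-09), 1)
roller (array([ 0.5435404 , -0.02417177]), np.float64(0.0010735684066389244), 35)
top z 0.04506853538651423 81
```

View pics/side8_c.png

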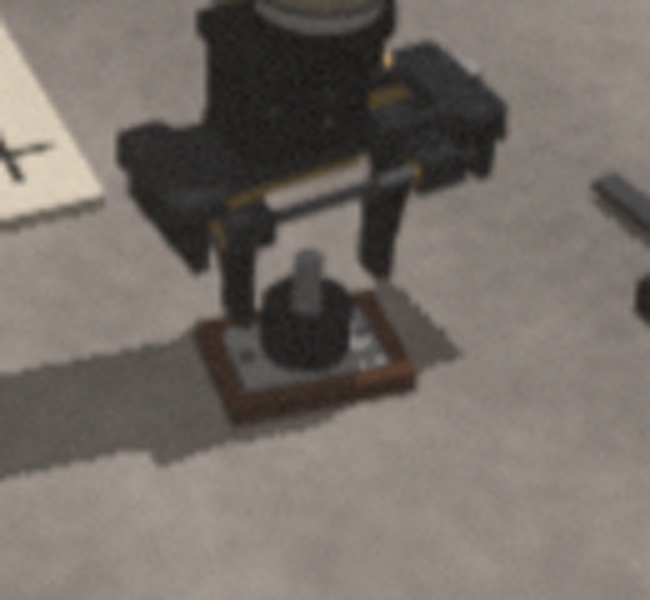

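Emit:
arm_command([
  [[0,0,0,0,0,0],[0,0,0,0,0,0],[0,0,0,0,0,0],[0,0,0,0,0,0],[0,0,0,0,0,0]],
], grip=0.005, force=45)

```text
time: 11.0
ee_pos: [0.5297, -0.0347, 0.0513]
ee_rot: [-1.567, 0.127, -0.127]
force: [-0.4, -0.1, 0.0]
grip_width: 0.0431
```

Emit:
arm_command([
  [[0,0,0,0,0,0],[0,0,0,0,0,0],[0,0,0,0,0,0],[0,0,0,0,0,0],[0,0,0,0,0,0]],
])

```text
time: 11.5
ee_pos: [0.5294, -0.0346, 0.0514]
ee_rot: [-1.567, 0.128, -0.127]
force: [-0.9, 1.1, 0.8]
grip_width: 0.0153
```

Emit:
arm_command([
  [[0,0,0,0,0,0],[0,0,0,0,0,0],[0,0,0,0,0,0]],
])

```text
time: 11.8
ee_pos: [0.5294, -0.0346, 0.0514]
ee_rot: [-1.567, 0.128, -0.127]
force: [-1.8, 1.0, 1.4]
grip_width: 0.0147
```

```bash
python3 -c "
from h import *
st()"
```

```text
t 11.8 p [ 0.5294 -0.0346  0.0514] yaw -9.29 y [-0.001  0.    -1.   ] F [-1.8   1.05  1.42] w 0.0147 q7 [-0.41  0.5   0.51  2.05 -0.38  0.68  0.19]
```

Emit:
arm_command([
  [[0,-0.003,0,0,0,0],[0,-0.01,0,0,0,0],[0,-0.02,0,0,0,0],[0,-0.03,0,0,0,0],[0,-0.03,0,0,0,0]],
])

```text
time: 12.3
ee_pos: [0.5312, -0.0348, 0.0833]
ee_rot: [-1.567, 0.124, -0.13]
force: [0.3, -0.1, -5.0]
grip_width: 0.0151
```

```bash
python3 chk.py side9
```

```text
t 12.3 p [ 0.5312 -0.0348  0.0833] yaw -9.29 y [ 0.004  0.    -1.   ] F [ 0.27 -0.14 -4.95] w 0.0151 q7 [-0.44  0.45  0.55  2.03 -0.34  0.74  0.16]
t 12.35 p [ 0.5305 -0.0346  0.0825] yaw -9.28 y [ 0.002  0.    -1.   ] F [ 0.56 -0.77 -4.29] w 0.0146 q7 [-0.44  0.45  0.55  2.03 -0.34  0.74  0.16]
pin (array([ 0.50063896, -0.03904249]), np.float64(3.3287498625578227e-10), 1)
roller (array([ 0.53242152, -0.0193695 ]), np.float64(0.0025365371926435384), 76)
```

View pics/side9_c.png

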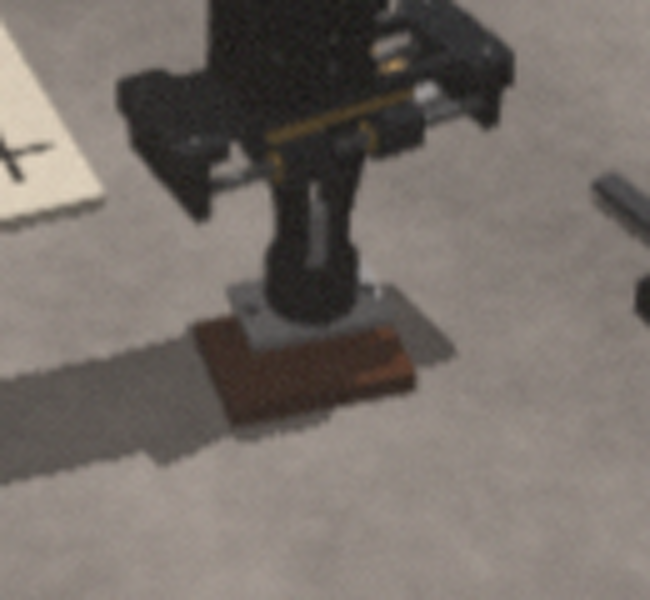

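Emit:
arm_command([
  [[0,-0.03,0,0,0,0],[0,-0.06,0,0,0,0],[0,-0.085,0,0,0,0],[0,-0.088,0,0,0,0],[0,-0.088,0,0,0,0]],
])

```text
time: 12.85
ee_pos: [0.5296, -0.0344, 0.1693]
ee_rot: [-1.566, 0.127, -0.127]
force: [-0.2, 0.1, -4.9]
grip_width: 0.0147
```

```bash
python3 -c "
from h import *
st();plan([.498,.217,.1705],-2.9)"
```

```text
t 12.85 p [ 0.5296 -0.0344  0.1693] yaw -9.28 y [ 0.     0.001 -1.   ] F [-0.18  0.1  -4.88] w 0.0147 q7 [-0.51  0.33  0.62  1.96 -0.24  0.92  0.06]
row [-0.0717 -0.0011  0.2431] [-0.03 -6.38  0.02] | 0.253 6.4
```

Gentle steps of 20 mm per row.

Emit:
arm_command([
  [[-0.003,0,0.01,0,-0.5,0],[-0.009,0,0.03,0,-1,0],[-0.016,0,0.055,0,-1.5,0],[-0.023,0,0.08,0,-2,0],[-0.029,0,0.1,0,-2.5,0]],
])

```text
time: 13.35
ee_pos: [0.5155, 0.0712, 0.1675]
ee_rot: [-1.569, 0.094, -0.088]
force: [-0.0, -0.2, -4.7]
grip_width: 0.0149
```

Emit:
arm_command([
  [[-0.007,0,0.025,0,-0.6,0],[-0.014,0,0.05,0,-1.2,0],[-0.021,0,0.075,0,-1.8,0],[-0.027,0,0.095,0,-2.4,0],[-0.03,0,0.105,0,-3,0]],
])

```text
time: 13.85
ee_pos: [0.4978, 0.1794, 0.1676]
ee_rot: [-1.571, 0.051, -0.045]
force: [-0.2, 0.4, -3.9]
grip_width: 0.015
```

```bash
python3 -c "
from h import *
st();plan([.498,.217,.1705],-2.9)"
```

```text
t 13.85 p [0.4978 0.1794 0.1676] yaw -3.52 y [-0.004 -0.001 -1.   ] F [-0.16  0.35 -3.93] w 0.015 q7 [-0.85  0.32  0.53  1.96 -0.2   0.92 -0.29]
row [-0.0022 -0.0029  0.0375] [ 0.05 -0.62 -0.2 ] | 0.038 0.7
```

Emit:
arm_command([
  [[-0.001,-0.001,0.015,0,-0.5,0],[-0.002,-0.002,0.028,0,-0.5,0],[-0.002,-0.0025,0.036,0,-0.5,0],[-0.002,-0.0025,0.0375,0,-0.5,0],[-0.002,-0.0025,0.0375,0,-0.5,0]],
])

```text
time: 14.35
ee_pos: [0.5005, 0.2137, 0.1719]
ee_rot: [-1.571, 0.045, -0.045]
force: [0.9, -0.1, -5.3]
grip_width: 0.015
```

Emit:
arm_command([
  [[0,0,0,0,0,0],[0,0,0,0,0,0],[0,0,0,0,0,0]],
])

```text
time: 14.65
ee_pos: [0.5004, 0.2135, 0.172]
ee_rot: [-1.57, 0.046, -0.046]
force: [-0.4, -0.4, -5.0]
grip_width: 0.015
```

```bash
python3 - <<'E'
from h import *
st();s=snap('side','side10');t=snap('top','top10')
im=s['image'].astype(int)
W=cloud(s)
S=W[90:260,220:330].reshape(-1,3);vp=np.array([.4972,.2167])
D=np.hypot(*(S[:,:2]-vp).T)
R=S[(S[:,2]>.137)&(S[:,2]<.163)&(D<.04)];d=np.array(s['position'])[:2]-vp;d/=np.hypot(*d);l=np.array([-d[1],d[0]])
R=R[np.abs((R[:,:2]-vp)@l)<.02];print('roller',fitaxis(R,.025,vp))
F=S[(S[:,2]>.122)&(S[:,2]<.1345)&(D<.06)];print('foot z',np.percentile(F[:,2],[5,50,95]),cv2.minAreaRect(F[:,:2].astype(np.float32)),len(F))
T=S[(S[:,2]>.133)&(D<.06)]
a=cv2.imread('pics/side10.png')[100:240,210:350];b=cv2.imread('pics/top10.png')[140:280,180:320]
cv2.imwrite('pics/c10.png',cv2.resize(np.hstack([a,b]),(800,400),interpolation=cv2.INTER_CUBIC))
E
```

```text
t 14.65 p [0.5004 0.2135 0.172 ] yaw -3.35 y [-0.  0. -1.] F [-0.38 -0.4  -4.99] w 0.015 q7 [-0.89  0.33  0.52  1.93 -0.2   0.93 -0.34]
roller (array([0.49795827, 0.21536149]), np.float64(0.0010389832955677043), 114)
foot z [0.12825429 0.13166955 0.13394273] ((0.49672290682792664, 0.20914211869239807), (0.04441571608185768, 0.07963719218969345), 73.58782958984375) 57
```

View pics/c10.png

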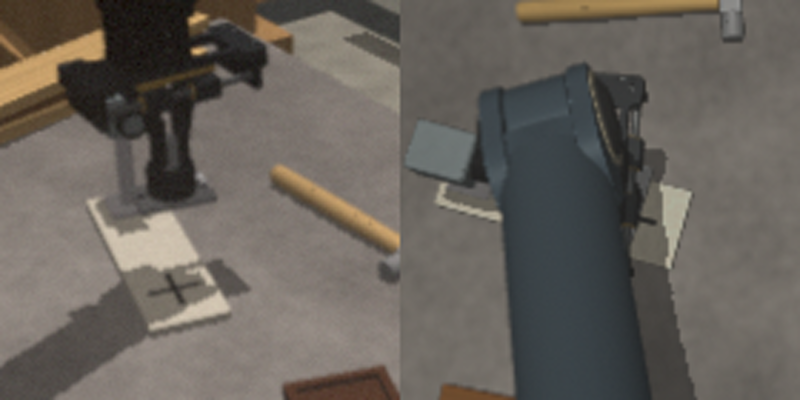

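```bash
python3 - <<'E'
from h import *
st();print(job_done());st()
E
```

```text
t 14.75 p [0.5004 0.2138 0.172 ] yaw -3.31 y [ 0.  0. -1.] F [-0.44  0.65 -5.27] w 0.0144 q7 [-0.89  0.33  0.51  1.93 -0.2   0.93 -0.34]
the job is handed in; nothing more can be done
None
the job is handed in; nothing more can be done
```

I slid the guide roller onto the bracket's pin in the nest and let go of it. Then I gripped the bare pin at 45 N, lifted the bracket out, and held it over the cross in front of the lens. I handed the job in at about 14.8 s; no verdict is reported.

- **Roller seating:** after I let go, the roller's top measured about 45 mm above the bench, against 46 mm expected for a seated roller. No contact force showed on the wrist.
- **Position at the lens:** the roller axis is about 2 mm from the presenting point. Its mid-height works out at about 151.5 mm from the tool height, against 150 mm wanted.
- **Orientation:** the foot's long side is about 1.5° off square, and the tool points straight down. I did not measure the pin's tilt directly.
- **Hold and surroundings:** the wrist carries a steady 5 N, about the weight of bracket plus roller. The clearances looked good in the pictures, but I did not re-measure the spacer, clamp, offcut and hammer at the end.

**Disagreements:**
- The gripper reads about 14.7 mm on the 16 mm pin.
- The two cameras and the arm disagree with each other by 2 to 3 mm.
- The top camera was blocked by the arm during the insertion and at the end, so those checks rest on the side camera alone.

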